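# Clear the tray, store the brass sleeve in the latch drawer, restock the tray

### The arm

A 7-joint arm with a two-finger parallel gripper is mounted at the origin on the work surface. World frame = base frame: x ahead of the robot, y to its left, z up, the work surface at z = 0. Lengths are in mm, angles in rad, forces in N, time in s.
With the tool pointing down it reaches from about 400 to 875 mm from the base axis. Payload 4.4 kg.
Tool frame: the origin (TCP) lies midway between the tips of the shut fingers; the grasp point (between the pads) lies 19 mm behind it (ctrl.grip_point_offset is the distance from the TCP to the grasp point, in mm); z points along the fingers, x is the direction in which the jaws open and shut, and the axes are right-handed (so a half turn about z gives the same grasp; the last joint's range is limited). The gripper opens to 85 mm and grips with 20 to 120 N. Pads are 22 mm wide; open, the fingers measure 114 mm over their backs; the gripper's body (76 mm by 85 mm) begins 54 mm behind the grasp point. The pads swing forward as they close: fully open they stand 13 mm farther back than shut.
Start: joints at [-1.182, 0.628, 0.038, 1.517, -0.027, 0.996, -0.02], TCP at [285.513, 583.952, 231.313] pointing down, gripper open.
Joint ranges: [-3.06, 3.06], [-0.37, 2.12], [-1.25, 1.32], [0.18, 2.47], [-1.1, 4.24], [0.23, 1.98], [-2.94, 2.94]. Speed limits (rad/s): [2.57, 2.57, 3.14, 3.14, 3.14, 3.14, 3.14].

### API

Orientations are given as [roll, pitch, yaw] about the fixed x, y, z axes, in that order (R = Rz(yaw) Ry(pitch) Rx(roll)).
In Python, from cell import ctrl, viewer gives the robot as it stands.
- The arm moves only by the tool apply_moves, never from a script. Its argument "series" is a list that holds one entry, the list of rows, each a list of 6 numbers: the shift along the tool's x, y, z normalised to -1 to 1, where 1 is 50 mm, then the turn, a rotation vector about the tool's x, y, z normalised to -1 to 1, where 1 is 6 degrees. In form: [[[tx, ty, tz, rx, ry, rz], ...]]. A call has exactly 5 rows; each row shifts and turns the commanded pose from where the row before left it, along the tool's axes as they then stand; what a row does not reach is not made up. A row lasts 1/8 s, in which the tool goes at most 62.5 mm and 10.7 degrees, less where a joint would pass 70% of its speed; a pose out of reach is approached as far as the arm can. A call with a number of a shift or a turn outside -1 to 1 is refused whole. A call with a gripper value outside its range is refused whole. "claw" is the gripper command: -1 is shut, 1 is fully open, values between are in proportion, set as the call begins (left out, the last holds). The fingers move at their own pace and stop on an object; the grip force is fixed at half the most. Time passes only in rows, so rows that do not move let the fingers close, or fill a call up. It gives the time, the measured TCP pose, the force and the opening at its end, in the units of the state.
- ctrl.read_state(): the state, without advancing time (a new reading comes with each control period).
- viewer.get_image(name): name is "scene" or "top" or "wrist"; returns the picture (384x512x3 uint8, blue, green, red); there is no depth.
- viewer.camera_info(name): a dict with "K" (3x3 intrinsics, pixels), "R" (3x3) and "t" (3): a world point X has camera coordinates R X + t. Camera axes: x right, y down, z forward; pixel columns grow to the right and rows downward; lengths in mm; the calibration is good to about 2 mm. A picture is of the moment at which its call begins: read the wrist's pose just before it. camera_info takes no time and is no camera call; for the wrist camera it gives the pose at the moment of the call.
- ctrl.finish_job(): hands the job in, once; it reports no verdict.
Trained networks look in the newest picture that a camera, given by its name, has taken for a name from the list of things; names that differ only in an ending like _2 or _b are one class to them, and where a whole thing is asked for, a point or a joint stands for the part that bears it (a point fixed in the world has none). Each returns a list of dicts, best first, with "score" (0 to 1); they miss things now and then, are a little off and sometimes report something else, mostly with a low value. They report only what shows in the picture. A call takes as long as a camera call. They do not tell look-alikes from the thing itself.
- viewer.find_in(camera, label): "location" ([column, row] as shares, 0 to 1, of the picture: columns of its width, rows of its height, amid what is visible of it).
The state is a dict: "clock": time; "qpos": joint angles; "qd": joint speeds; "tau": joint torques, N m; "eef_pos": TCP position; "tool_rot": TCP orientation; "force": force on the tool from outside, world axes, zero at the start; "torque": the same for the moment, N m; "width": finger opening in mm.
Only numpy, scipy, OpenCV 4.12 (cv2) and the standard library are available. Lean on these libraries where they do the work, as an engineer would, in place of code of your own. Each camera call takes 0.05 s, during which the arm holds its last target. There are 200 camera calls.

### The job

In the blue tray a short brass sleeve is hemmed in by a can, a square tin and a bottle: first move these three onto the black rubber mat, standing upright, and leave the sleeve where it is. Then press the push-to-open latch on the small grey cabinet so that its drawer springs out, and stand the sleeve upright in the drawer, which stays open. Finally put the can, the tin and the bottle back upright in the tray, each where it stood at the start, and leave the amber glass jar on the bench undisturbed throughout.

Things in the scene. Friction and masses are not known exactly. Their poses are not given: they have to be found in the camera images.
- can: Round aluminium can with a paper band, diameter 45 mm, height 112 mm (its top 8 mm tapers to 39 mm), 0.13 to 0.25 kg. Loose, upright in the blue tray at one of three places round the sleeve, 56 to 62 mm from it (robot's side, left, right; which thing has which place varies). Origin: centre of the underside; z up.
- tray: Blue plastic tray, fixed, 190 mm square, floor 4 mm thick (things in it stand 4 mm above the bench), rim 16 mm high. Origin: centre of its underside.
- tin: Plain steel tin of square section 40 x 40 mm, height 105 mm, 0.14 to 0.28 kg, faces along its x and y axes. Loose, upright in the blue tray at another of the three places. Origin: centre of the underside; z up.
- bottle: White plastic bottle with a black cap: body diameter 42 mm up to 62 mm height, shoulder narrowing up to 74 mm, then the fixed cap, a cylinder of 28 mm diameter from 74 to 115 mm height; it can be gripped by the cap. 0.09 to 0.18 kg. Loose, upright in the blue tray at another of the three places. Origin: centre of the underside; z up.
- sleeve: Short brass sleeve, diameter 40 mm, height 50 mm, 0.18 to 0.35 kg, a dark bore marked on its top (solid to the gripper). Loose, upright in the blue tray between the can, the tin and the bottle. Origin: centre of the underside; z up.
- mat: Black rubber mat fixed on the bench, 130 mm (its x) by 215 mm (its y), 4 mm thick; the side area for the can, tin and bottle. It lies left or right of the tray, the cabinet on the other side. Origin: centre of its underside.
- latch_top (a point): Centre of the top of the push-to-open latch: a steel button, diameter 26 mm, on the small grey cabinet (144 mm wide, 150 deep, 75 high), 45 mm behind its front face; 92 mm above the bench, travel 12 mm. The first 3 mm take about 3 N (press slowly, 4 to 6 mm deep); then it goes down by itself, stays down, and the drawer springs out. x: from the cabinet's front to its back, z up.
- drawer (a joint): Travel of the cabinet's drawer in m: 0 shut (white front flush with the cabinet, no handle), 0.095 fully out, towards the robot (along the -x axis of point drawer_in). Once the latch is pressed a light spring of 1 to 2 N drives it out and keeps it out.
- drawer_in (a point): Centre of the drawer's inner floor, 10 mm above the bench; moves with the drawer. Inside: 112 mm long (its x), 110 mm wide (its y); side walls 30 mm above the floor, front panel's top 56 mm above the floor. When out, the inside from 56 mm before this point to 33 mm behind it lies clear of the cabinet. -x is the way it opens.
- jar: Amber glass jar with a steel lid, diameter 44 mm, height 55 mm, standing on the bench between robot and tray, left or right of the middle; not to be disturbed. Origin: centre of the underside.
There are look-alikes about, which are no part of the job. Several things look just like the part that bears latch_top: the one meant starts farthest to the robot's left.

How it is judged:
By the outcome, as a careful person would: the job done as asked, in the order asked, and still so for the second after the job is handed in, with the robot touching nothing.
It also fails if it takes over 144 s, if anything falls off the work surface, if the arm or the gripper's body presses on something with over 40 N, if the wrist force passes 120 N, or if a joint passes its speed limit or range.

## Working session

There is one attempt and no reset: what is moved stays moved. The work goes in short steps, Python scripts to look and compute and a tool call to move; the robot and the scene stay as the last step left them, time stands still between calls to the robot, and variables do not carry over. Pictures are saved under pics/ and viewed, about 12 in all and at most 16, crops included, and the job is handed in when it is done.

Besides the shell and the picture viewer there is one more tool, called after "Request:" by a JSON object that holds its "op" and its "data", one argument or row to a line. apply_moves: Moves the arm, as the interface text tells. Scaled input: -1 to 1 covers 50 mm each way for a shift and 6 degrees each way for a turn. Its arguments: {"type":"object","properties":{"series":{"type":"array","items":{"type":"array","items":{"type":"array","items":{"type":"number"}}}},"claw":{"type":"number"}},"required":["series"]}

```bash
mkdir -p pics; ls
python3 - <<'E'
from cell import ctrl, viewer
import cv2,numpy as np
s=ctrl.read_state(); print(s['clock'],s['eef_pos'],s['tool_rot'],s['width'],s['force'])
a=[]
for n in ["scene","top"]:
    im=viewer.get_image(n); cv2.imwrite(f"pics/{n}0.png",im)
    c=viewer.camera_info(n); print(n,np.round(c['K'],1).tolist(),np.round(c['R'],4).tolist(),np.round(c['t'],1).tolist())
    for l in ["can","tin","bottle","sleeve","jar","mat","tray","latch_top"]:
        print(l,[(round(d['score'],2),[round(d['location'][0]*512),round(d['location'][1]*384)]) for d in viewer.find_in(n,l)][:4])
E
```

```text
pics
0.0 [285.24256244 583.36482104 230.3930193 ] [3.14155034e+00 1.90067467e-03 1.11594730e+00] 85.53318689703016 [ 0.11424571  0.15416458 -0.08019584]
scene [[373.6, 0.0, 257.3], [0.0, 373.6, 196.6], [0.0, 0.0, 1.0]] [[-0.8772, 0.4802, 0.0047], [0.2738, 0.5081, -0.8166], [-0.3945, -0.715, -0.5772]] [497.7, 55.1, 1199.1]
can [(0.8, [267, 275])]
tin [(0.56, [280, 253])]
bottle [(0.68, [249, 242])]
sleeve [(0.49, [253, 268])]
jar [(0.95, [343, 283])]
mat [(0.81, [306, 360])]
tray [(0.59, [254, 279])]
latch_top []
top [[421.5, 0.0, 258.8], [0.0, 421.5, 187.1], [0.0, 0.0, 1.0]] [[-0.0042, -1.0, -0.006], [-0.9992, 0.0045, -0.0402], [0.0402, 0.0058, -0.9992]] [-170.9, 456.5, 1731.1]
can []
tin [(0.7, [215, 172])]
bottle [(0.3, [219, 163])]
sleeve [(0.29, [230, 163])]
jar [(0.61, [183, 199])]
mat [(0.66, [144, 155])]
tray [(0.73, [218, 168])]
latch_top []
```

View pics/top0.png

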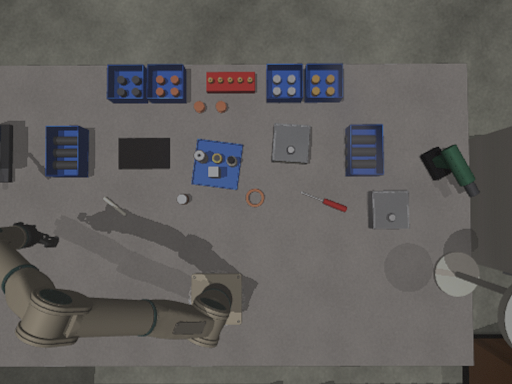

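View pics/scene0.png

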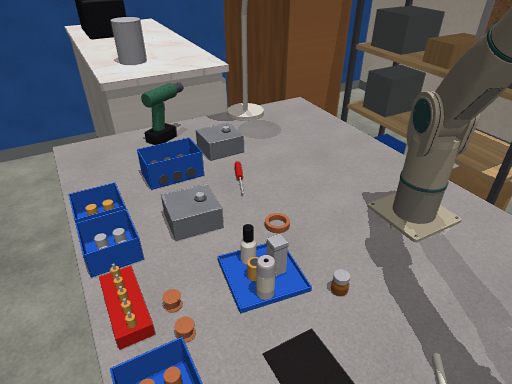

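Top view: tray at (218,165), with can (199,155), sleeve (217,158), bottle (232,160) and tin (214,172). The mat is at (144,153) and the jar at (183,199). There are two look-alike cabinets, at (291,144) and (390,210). The one at (291,144) has the smaller column, which makes it farther to the robot's left (+y), so it is the one meant. I'll confirm in a crop.

```bash
cat > h.py <<'E'
from cell import ctrl, viewer
import cv2,numpy as np
from scipy.spatial.transform import Rotation as Ro
def ray(c,u,v,z):
    K,R,t=[np.array(c[k]) for k in 'KRt']
    d=R.T@np.linalg.solve(K,[u,v,1]); o=-R.T@t
    return o+d*(z-o[2])/d[2]
def proj(c,X):
    K,R,t=[np.array(c[k]) for k in 'KRt']
    p=K@(R@np.array(X,float)+t); return p[:2]/p[2]
def st():
    s=ctrl.read_state(); print('t',round(s['clock'],2),'tcp',np.round(s['eef_pos'],1),'rpy',np.round(s['tool_rot'],3),'w',round(s['width'],1),'F',np.round(s['force'],1)); return s
def delta(target,yaw=None):
    """remaining move to world TCP target (tool down, yaw) in tool axes, normalised units"""
    s=st(); R=Ro.from_euler('xyz',s['tool_rot']); d=R.inv().apply(np.array(target)-s['eef_pos'])
    r=np.zeros(3)
    if yaw is not None: r=np.degrees((R.inv()*Ro.from_euler('xyz',[np.pi,0,yaw])).as_rotvec())
    print('shift units',np.round(d/50,2),'turn units',np.round(r/6,2))
E
python3 - <<'E'
from h import *
im=cv2.imread('pics/top0.png'); c=viewer.camera_info('top')
cv2.imwrite('pics/crop0.png',cv2.resize(im[115:205,185:315],None,fx=6,fy=6,interpolation=cv2.INTER_CUBIC))
for n,u,v,z in [('can',199,155,116),('sleeve',217,158,54),('bottle',232,160,119),('tin',214,172,109),('mat',144,153,4),('jar',183,199,55),('latch',291,150,92),('traytop',218,165,10)]: print(n,np.round(ray(c,u,v,z)))
hsv=cv2.cvtColor(im,cv2.COLOR_BGR2HSV); m=cv2.inRange(hsv,(105,150,60),(125,255,255)); m[:, :188]=0;m[:,248:]=0;m[:130]=0;m[195:]=0
r=cv2.minAreaRect(np.argwhere(m)[:,::-1].astype(np.float32)); b=cv2.boxPoints(r); print('tray',[np.round(ray(c,*p,12)).tolist() for p in b])
m=(im.max(2)<50).astype(np.uint8); m[:,:112]=0;m[:,175:]=0;m[:130]=0;m[175:]=0
b=cv2.boxPoints(cv2.minAreaRect(np.argwhere(m)[:,::-1].astype(np.float32))); print('mat',[np.round(ray(c,*p,4)).tolist() for p in b])
E
```

```text
can [578.  59. 116.]
sleeve [572.  -5.  54.]
bottle [557. -70. 119.]
tin [512.   1. 109.]
mat [600. 304.   4.]
jar [408. 132.  55.]
latch [ 598. -301.   92.]
traytop [548.  -4.  10.]
tray [[479.0, 98.0, 12.0], [656.0, 73.0, 12.0], [630.0, -105.0, 12.0], [452.0, -79.0, 12.0]]
mat [[538.0, 408.0, 4.0], [663.0, 409.0, 4.0], [662.0, 200.0, 4.0], [537.0, 200.0, 4.0]]
```

View pics/crop0.png

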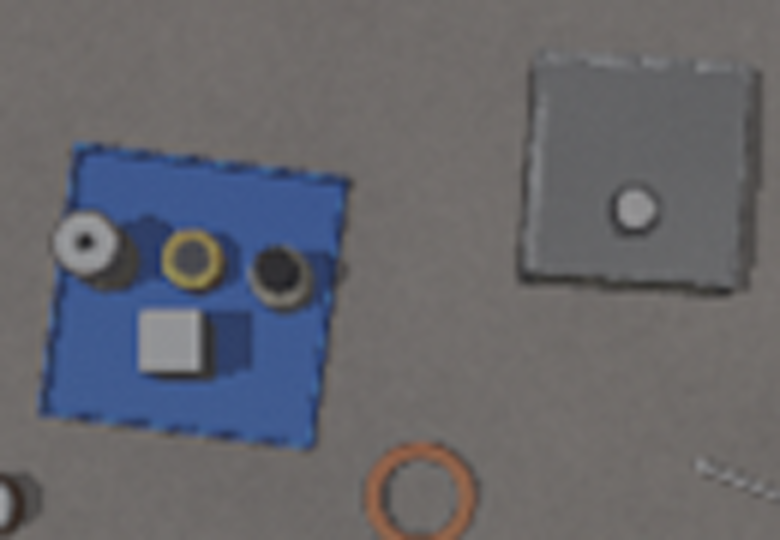

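Confirmed in the crop: the cabinet is at about (291,144) px, its latch at crop (635,208), yaw about -0.05, and it is the left one of the two. Moving above the tray now.

Request:
{"op": "apply_moves", "data": {
  "series": [
    [[-0.12, 0.97, -0.05, 0, 0, 0.71], [-0.12, 0.97, -0.05, 0, 0, 0.71], [-0.12, 0.97, -0.05, 0, 0, 0.71], [-0.12, 0.97, -0.05, 0, 0, 0.71], [-0.12, 0.97, -0.05, 0, 0, 0.71]]
  ]
}}

```text
clock: 1.52
eef_pos: [468.3, 421.4, 244.0]
tool_rot: [-3.142, -0.001, 0.742]
force: [-0.6, -0.7, 0.2]
width: 85.1
```

Request:
{"op": "apply_moves", "data": {
  "series": [
    [[-0.12, 0.97, -0.05, 0, 0, 0.71], [-0.12, 0.97, -0.05, 0, 0, 0.71], [-0.12, 0.97, -0.05, 0, 0, 0.71], [-0.12, 0.97, -0.05, 0, 0, 0.71], [-0.12, 0.97, -0.05, 0, 0, 0.71]]
  ]
}}

```text
clock: 2.15
eef_pos: [578.4, 204.7, 256.5]
tool_rot: [-3.142, -0.001, 0.37]
force: [0.9, 0.2, 0.4]
width: 85.5
```

Request:
{"op": "apply_moves", "data": {
  "series": [
    [[-0.12, 0.97, -0.05, 0, 0, 0.71], [-0.12, 0.97, -0.05, 0, 0, 0.71], [-0.12, 0.97, -0.05, 0, 0, 0.71], [-0.12, 0.97, -0.05, 0, 0, 0.71], [-0.12, 0.97, -0.05, 0, 0, 0.71]]
  ]
}}

```text
clock: 2.78
eef_pos: [602.3, -37.2, 269.0]
tool_rot: [-3.142, -0.001, -0.002]
force: [1.0, -0.2, 1.0]
width: 85.1
```

Run:
```python
from h import *
s=st(); c=viewer.camera_info('wrist'); R=np.array(c['R']);print('cam',np.round(-R.T@c['t']),np.round(R,2).tolist(),np.round(c['K'],0).tolist())
cv2.imwrite('pics/w1.png',viewer.get_image('wrist'))
for n,X in dict(can=[578,59,116],sleeve=[572,-5,54],bottle=[557,-70,119],tin=[512,1,109]).items(): print(n,np.round(proj(c,X)))
```

```text
t 2.77 tcp [602.3 -37.2 269. ] rpy [-3.142e+00 -1.000e-03 -2.000e-03] w 85.1 F [ 1.  -0.2  1. ]
cam [601.  35. 412.] [[1.0, -0.0, 0.0], [-0.0, -0.96, 0.28], [0.0, -0.28, -0.96]] [[311.0, 0.0, 255.0], [0.0, 311.0, 188.0], [0.0, 0.0, 1.0]]
can [229.  69.]
sleeve [229. 134.]
bottle [211. 207.]
tin [162. 134.]
```

View pics/w1.png

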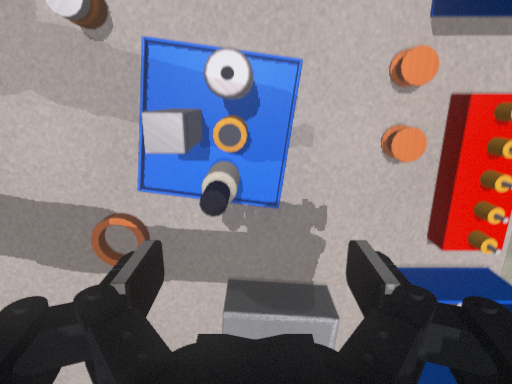

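Wrist view: can top about (229,72), sleeve (230,134), bottle cap (215,200), tin top face about (143..186, 112..153). I'll enlarge once to refine.

Run:
```python
from h import *
im=cv2.imread('pics/w1.png'); cv2.imwrite('pics/w1c.png',cv2.resize(im[40:220,130:310],None,fx=3.3,fy=3.3,interpolation=cv2.INTER_CUBIC))
c=viewer.camera_info('wrist')
for n,u,v,z in [('can',228.5,73,116),('can bottom rim?',229,134,54),('sleeve',230,134,54),('bottle',215,200,119),('tin',164.5,132,109)]: print(n,np.round(ray(c,u,v,z),1))
```

```text
can [577.9  45.2 116. ]
can bottom rim? [571.2 -16.3  54. ]
sleeve [572.3 -16.3  54. ]
bottle [560.1 -73.6 119. ]
tin [513.5  -7.  109. ]
```

View pics/w1c.png

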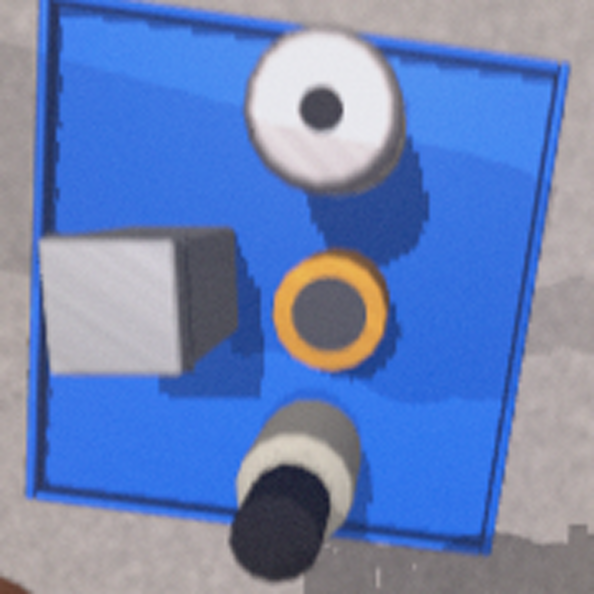

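The arm was still moving, so I'm retaking the picture at rest.

Run:
```python
from h import *
s=st(); c=viewer.camera_info('wrist'); im=viewer.get_image('wrist'); st()
np.savez('c2.npz',K=c['K'],R=c['R'],t=c['t'])
cv2.imwrite('pics/w2.png',im)
p=np.array([proj(c,X) for X in ([578,59,116],[572,-5,54],[557,-70,119],[512,1,109])]); print(p)
u0,v0=(p.min(0)-50).astype(int); u0=max(u0,0);v0=max(v0,0); print(u0,v0)
cv2.imwrite('pics/w2c.png',cv2.resize(im[v0:v0+190,u0:u0+190],None,fx=3,fy=3,interpolation=cv2.INTER_CUBIC))
```

```text
t 2.83 tcp [601.2 -47.1 269.8] rpy [ 3.134e+00 -1.000e-03 -1.400e-02] w 85.4 F [-0.7 -7.2  1.3]
t 2.88 tcp [601.5 -44.  269.7] rpy [ 3.136e+00 -1.000e-03 -1.000e-02] w 85.7 F [ 0.1  0.6 -0. ]
[[228.02418778  56.3394667 ]
 [229.34588739 123.92773658]
 [211.65820155 196.58164622]
 [162.11643186 123.5795008 ]]
112 6
```

View pics/w2c.png

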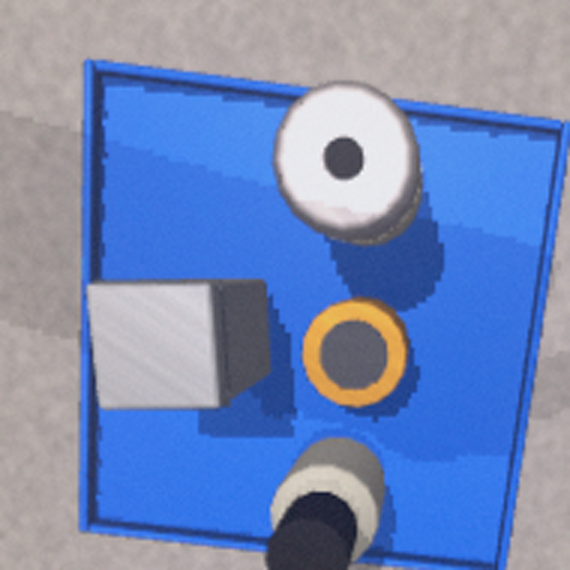

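Run:
```python
from h import *
c=np.load('c2.npz')
f=lambda u,v,z:np.round(ray(c,u/3+111.7,v/3+5.7,z),1)
print('can',f(346,156,116),'sleeve',f(355,353,54),'bottle',f(309,543,119))
T=[f(88,284,109),f(210,281,109),f(222,407,109),f(98,409,109)];print(T,np.mean(T,0))
print('tray',[f(90,62,16),f(568,124,16),f(82,530,16)])
delta([513,-2,270],-1.57)
```

```text
can [577.1  57.9 116. ] sleeve [572.8  -4.4  54. ] bottle [560.5 -59.8 119. ]
[array([494.4,  22.7, 109. ]), array([532.6,  23. , 109. ]), array([533.3, -16.3, 109. ]), array([492.9, -16.4, 109. ])] [513.3    3.25 109.  ]
tray [array([472.3, 103.4,  16. ]), array([656.2,  79. ,  16. ]), array([446.7, -82.6,  16. ])]
t 2.88 tcp [601.5 -44.  269.7] rpy [ 3.136e+00 -1.000e-03 -1.000e-02] w 85.7 F [ 0.1  0.6 -0. ]
shift units [-1.78 -0.82 -0.01] turn units [ 0.03 -0.05 14.89]
```

Request:
{"op": "apply_moves", "data": {
  "series": [
    [[-0.16, -0.68, 0, 0, 0, 0], [-0.16, -0.68, 0, 0, 0, 0], [-0.16, -0.68, 0, 0, 0, 0], [0, 0, 0, 0, 0, 0], [0, 0, 0, 0, 0, 0]]
  ]
}}

```text
clock: 3.5
eef_pos: [578.2, 66.0, 268.9]
tool_rot: [3.141, -0.0, 0.001]
force: [0.4, -0.6, -0.3]
width: 85.2
```

```bash
python3 -c "
from h import *
delta([577.3,58,60],0)"
```

```text
t 3.5 tcp [578.2  66.  268.9] rpy [ 3.141e+00 -0.000e+00  1.000e-03] w 85.2 F [ 0.4 -0.6 -0.3]
shift units [-0.02  0.16  4.18] turn units [ 0.01 -0.    0.01]
```

Request:
{"op": "apply_moves", "data": {
  "series": [
    [[-0.02, 0.16, 0.6, 0, 0, 0], [0, 0, 0.9, 0, 0, 0], [0, 0, 0.9, 0, 0, 0], [0, 0, 0.9, 0, 0, 0], [0, 0, 0.88, 0, 0, 0]]
  ]
}}

```text
clock: 4.12
eef_pos: [577.6, 56.6, 58.5]
tool_rot: [3.141, -0.001, -0.001]
force: [-0.5, -0.0, -0.2]
width: 85.5
```

Request:
{"op": "apply_moves", "data": {
  "series": [
    [[0, 0, 0, 0, 0, 0], [0, 0, 0, 0, 0, 0], [0, 0, 0, 0, 0, 0], [0, 0, 0, 0, 0, 0], [0, 0, 0, 0, 0, 0]]
  ],
  "claw": -1
}}

```text
clock: 4.75
eef_pos: [578.6, 58.1, 61.8]
tool_rot: [-3.141, -0.004, 0.0]
force: [-0.9, -0.7, 7.2]
width: 43.8
```

Request:
{"op": "apply_moves", "data": {
  "series": [
    [[0, 0, 0, 0, 0, 0], [0, 0, 0, 0, 0, 0], [0, 0, 0, 0, 0, 0], [0, 0, 0, 0, 0, 0], [0, 0, 0, 0, 0, 0]]
  ]
}}

```text
clock: 5.38
eef_pos: [578.6, 58.1, 61.8]
tool_rot: [-3.141, -0.004, 0.001]
force: [-1.8, -1.7, 7.5]
width: 43.9
```

Request:
{"op": "apply_moves", "data": {
  "series": [
    [[0, 0, -0.4, 0, 0, 0], [0, 0, -0.7, 0, 0, 0], [0.13, -0.5, -0.3, 0, 0, 0], [0.2, -0.8, 0, 0, 0, 0], [0.2, -0.9, 0, 0, 0, 0]]
  ]
}}

```text
clock: 6.0
eef_pos: [604.1, 169.1, 131.0]
tool_rot: [-3.141, -0.002, -0.001]
force: [0.1, 0.5, -1.4]
width: 43.6
```

Request:
{"op": "apply_moves", "data": {
  "series": [
    [[0.2, -0.9, 0, 0, 0, 0], [0.2, -0.9, 0, 0, 0, 0], [0, -0.9, 0, 0, 0, 0], [0, -0.9, 0, 0, 0, 0], [0, -0.54, 0, 0, 0, 0]]
  ]
}}

```text
clock: 6.62
eef_pos: [622.0, 379.4, 130.0]
tool_rot: [-3.14, 0.0, 0.004]
force: [0.1, 0.2, -0.7]
width: 43.8
```

Request:
{"op": "apply_moves", "data": {
  "series": [
    [[0, 0, 0.4, 0, 0, 0], [0, 0, 0, 0, 0, 0], [0, 0, 0, 0, 0, 0], [0, 0, 0, 0, 0, 0], [0, 0, 0, 0, 0, 0]]
  ]
}}

```text
clock: 7.25
eef_pos: [623.8, 375.0, 110.4]
tool_rot: [-3.141, -0.001, -0.0]
force: [-0.7, 0.9, -1.1]
width: 44.0
```

Request:
{"op": "apply_moves", "data": {
  "series": [
    [[0, 0, 0.4, 0, 0, 0], [0, 0, 0.3, 0, 0, 0], [0, 0, 0.2, 0, 0, 0], [0, 0, 0.08, 0, 0, 0], [0, 0, 0, 0, 0, 0]]
  ]
}}

```text
clock: 7.88
eef_pos: [622.4, 375.1, 62.0]
tool_rot: [3.141, 0.002, 0.001]
force: [-5.2, -2.0, 9.4]
width: 43.7
```

```bash
python3 -c "
from h import *
st()"
```

```text
t 7.88 tcp [622.4 375.1  62. ] rpy [3.141e+00 2.000e-03 1.000e-03] w 43.7 F [-5.2 -2.   9.4]
```

Request:
{"op": "apply_moves", "data": {
  "series": [
    [[0, 0, 0, 0, 0, 0], [0, 0, 0, 0, 0, 0], [0, 0, 0, 0, 0, 0], [0, 0, -0.4, 0, 0, 0], [0, 0, -0.9, 0, 0, 0]]
  ],
  "claw": 1
}}

```text
clock: 8.5
eef_pos: [622.1, 374.8, 125.3]
tool_rot: [3.14, 0.003, 0.001]
force: [1.1, 0.5, -0.1]
width: 85.4
```

Request:
{"op": "apply_moves", "data": {
  "series": [
    [[0, 0, -0.9, 0, 0, 0], [0, 0, -0.8, 0, 0, 0], [-0.24, 0.8, 0, 0, 0, 0], [-0.28, 0.95, 0, 0, 0, 0], [-0.28, 0.95, 0, 0, 0, 0]]
  ]
}}

```text
clock: 9.12
eef_pos: [583.5, 239.0, 212.5]
tool_rot: [-3.141, -0.002, 0.001]
force: [-0.2, -1.3, 0.1]
width: 85.3
```

Request:
{"op": "apply_moves", "data": {
  "series": [
    [[-0.28, 0.95, 0, 0, 0, 0], [-0.28, 0.95, 0, 0, 0, 0], [-0.28, 0.95, 0, 0, 0, 0], [-0.28, 0.95, 0, 0, 0, 0], [-0.28, 0.95, 0, 0, 0, -1]]
  ]
}}

```text
clock: 9.75
eef_pos: [513.7, 1.2, 212.3]
tool_rot: [3.141, -0.003, 0.108]
force: [-0.0, 0.1, 0.3]
width: 85.6
```

Request:
{"op": "apply_moves", "data": {
  "series": [
    [[0, 0, 0, 0, 0, -1], [0, 0, 0, 0, 0, -1], [0, 0, 0, 0, 0, -1], [0, 0, 0, 0, 0, -1], [0, 0, 0, 0, 0, -1]]
  ]
}}

```text
clock: 10.38
eef_pos: [514.3, 2.5, 212.3]
tool_rot: [3.14, -0.002, 0.632]
force: [0.2, 0.3, -0.6]
width: 85.7
```

Request:
{"op": "apply_moves", "data": {
  "series": [
    [[0, 0, 0, 0, 0, -1], [0, 0, 0, 0, 0, -1], [0, 0, 0, 0, 0, -1], [0, 0, 0, 0, 0, -1], [0, 0, 0, 0, 0, -1]]
  ]
}}

```text
clock: 11.0
eef_pos: [514.3, 2.4, 212.2]
tool_rot: [3.139, -0.001, 1.155]
force: [-0.7, 0.3, -0.0]
width: 85.3
```

Request:
{"op": "apply_moves", "data": {
  "series": [
    [[0, 0, 0, 0, 0, -1], [0, 0, 0, 0, 0, -1], [0, 0, 0, 0, 0, -1], [0, 0, 0, 0, 0, -1], [0, 0, 0, 0, 0, 0]]
  ]
}}

```text
clock: 11.62
eef_pos: [514.2, 2.4, 212.0]
tool_rot: [3.14, 0.0, 1.57]
force: [0.7, -0.2, 0.4]
width: 85.3
```

```bash
python3 -c "
from h import *
delta([513,2.5,60],1.58)"
```

```text
t 11.62 tcp [514.2   2.4 212. ] rpy [3.14 0.   1.57] w 85.3 F [ 0.7 -0.2  0.4]
shift units [ 0.   -0.03  3.04] turn units [ 0.02  0.   -0.1 ]
```

Request:
{"op": "apply_moves", "data": {
  "series": [
    [[0, -0.02, 0.6, 0, 0, 0], [0, 0, 0.9, 0, 0, 0], [0, 0, 0.9, 0, 0, 0], [0, 0, 0.64, 0, 0, 0], [0, 0, 0, 0, 0, 0]]
  ]
}}

```text
clock: 12.25
eef_pos: [511.3, 2.5, 57.5]
tool_rot: [-3.138, 0.001, 1.57]
force: [-0.1, 0.1, 0.7]
width: 85.2
```

Request:
{"op": "apply_moves", "data": {
  "series": [
    [[0, 0, 0, 0, 0, 0], [0, 0, 0, 0, 0, 0], [0, 0, 0, 0, 0, 0], [0, 0, 0, 0, 0, 0], [0, 0, 0, 0, 0, 0]]
  ],
  "claw": -1
}}

```text
clock: 12.88
eef_pos: [513.7, 2.7, 60.3]
tool_rot: [3.139, -0.0, 1.571]
force: [-0.2, 0.1, 5.7]
width: 39.2
```

Request:
{"op": "apply_moves", "data": {
  "series": [
    [[0, 0, 0, 0, 0, 0], [0, 0, 0, 0, 0, 0], [0, 0, -0.4, 0, 0, 0], [0, 0, -0.7, 0, 0, 0], [0, 0, -0.5, 0, 0, 0]]
  ]
}}

```text
clock: 13.5
eef_pos: [513.0, 2.8, 140.7]
tool_rot: [3.14, -0.0, 1.571]
force: [1.2, 0.0, -1.8]
width: 39.4
```

```bash
python3 -c "
from h import *
delta([575,307,110],1.57)"
```

```text
t 13.5 tcp [513.    2.8 140.7] rpy [ 3.14  -0.     1.571] w 39.4 F [ 1.2  0.  -1.8]
shift units [6.08 1.24 0.62] turn units [ 0.02 -0.    0.01]
```

Request:
{"op": "apply_moves", "data": {
  "series": [
    [[0.6, 0.1, 0, 0, 0, 0], [0.9, 0.2, 0, 0, 0, 0], [0.9, 0.2, 0, 0, 0, 0], [0.9, 0.2, 0, 0, 0, 0], [0.9, 0.2, 0, 0, 0, 0]]
  ]
}}

```text
clock: 14.12
eef_pos: [557.7, 214.2, 139.6]
tool_rot: [3.141, -0.0, 1.571]
force: [0.7, -0.1, -1.7]
width: 39.4
```

Request:
{"op": "apply_moves", "data": {
  "series": [
    [[0.9, 0.2, 0, 0, 0, 0], [0.9, 0.14, 0, 0, 0, 0], [0.08, 0, 0.2, 0, 0, 0], [0, 0, 0.5, 0, 0, 0], [0, 0, 0.1, 0, 0, 0]]
  ]
}}

```text
clock: 14.75
eef_pos: [573.0, 305.2, 97.4]
tool_rot: [-3.138, 0.002, 1.571]
force: [-1.0, -0.8, -1.0]
width: 39.4
```

Request:
{"op": "apply_moves", "data": {
  "series": [
    [[0, 0, 0.2, 0, 0, 0], [0, 0, 0.2, 0, 0, 0], [0, 0, 0.2, 0, 0, 0], [0, 0, 0, 0, 0, 0], [0, 0, 0, 0, 0, 0]]
  ]
}}

```text
clock: 15.38
eef_pos: [574.6, 307.0, 69.0]
tool_rot: [3.141, -0.0, 1.571]
force: [-0.1, -0.7, -0.9]
width: 39.4
```

```bash
python3 -c "
from h import *
delta([575,307,60.3],1.57)"
```

```text
t 15.38 tcp [574.6 307.   69. ] rpy [ 3.141 -0.     1.571] w 39.4 F [-0.1 -0.7 -0.9]
shift units [0.   0.01 0.17] turn units [ 0.   -0.    0.01]
```

Request:
{"op": "apply_moves", "data": {
  "series": [
    [[0, 0, 0.1, 0, 0, 0], [0, 0, 0.08, 0, 0, 0], [0, 0, 0, 0, 0, 0], [0, 0, 0, 0, 0, 0], [0, 0, 0, 0, 0, 0]]
  ]
}}

```text
clock: 16.0
eef_pos: [574.6, 307.0, 60.4]
tool_rot: [3.141, -0.0, 1.571]
force: [-1.4, -1.9, 4.6]
width: 39.3
```

Request:
{"op": "apply_moves", "data": {
  "series": [
    [[0, 0, 0, 0, 0, 0], [0, 0, 0, 0, 0, 0], [0, 0, 0, 0, 0, 0], [0, 0, -0.4, 0, 0, 0], [0, 0, -0.9, 0, 0, 0]]
  ],
  "claw": 1
}}

```text
clock: 16.62
eef_pos: [573.2, 306.2, 124.6]
tool_rot: [-3.138, 0.002, 1.572]
force: [1.1, 0.4, -0.0]
width: 85.1
```

Request:
{"op": "apply_moves", "data": {
  "series": [
    [[0, 0, -0.9, 0, 0, 0], [-0.5, 0, -0.8, 0, 0, 0], [-0.95, 0, 0, 0, 0, 0], [-0.95, -0.05, 0, 0, 0, 0], [-0.95, -0.05, 0, 0, 0, 0]]
  ]
}}

```text
clock: 17.25
eef_pos: [569.8, 137.9, 211.6]
tool_rot: [3.139, -0.0, 1.572]
force: [0.2, 0.1, 1.2]
width: 85.5
```

Request:
{"op": "apply_moves", "data": {
  "series": [
    [[-0.95, -0.05, 0, 0, 0, 0], [-0.95, -0.05, 0, 0, 0, 0], [-0.95, -0.05, 0, 0, 0, 0], [-0.95, 0, 0, 0, 0, 0], [-0.19, 0, 0, 0, 0, 1]]
  ]
}}

```text
clock: 17.88
eef_pos: [562.1, -65.3, 211.4]
tool_rot: [3.14, 0.002, 1.458]
force: [-0.1, -0.9, 0.1]
width: 85.4
```

Request:
{"op": "apply_moves", "data": {
  "series": [
    [[0, 0, 0, 0, 0, 1], [0, 0, 0, 0, 0, 1], [0, 0, 0, 0, 0, 1], [0, 0, 0, 0, 0, 1], [0, 0, 0, 0, 0, 1]]
  ]
}}

```text
clock: 18.5
eef_pos: [562.5, -60.1, 211.3]
tool_rot: [3.14, -0.001, 0.94]
force: [-0.1, -0.1, -0.5]
width: 84.8
```

Request:
{"op": "apply_moves", "data": {
  "series": [
    [[0, 0, 0, 0, 0, 1], [0, 0, 0, 0, 0, 1], [0, 0, 0, 0, 0, 1], [0, 0, 0, 0, 0, 1], [0, 0, 0, 0, 0, 1]]
  ]
}}

```text
clock: 19.12
eef_pos: [562.5, -59.9, 211.3]
tool_rot: [3.141, -0.002, 0.416]
force: [-1.2, 0.1, 0.0]
width: 85.1
```

Request:
{"op": "apply_moves", "data": {
  "series": [
    [[0, 0, 0, 0, 0, 1], [0, 0, 0, 0, 0, 1], [0, 0, 0, 0, 0, 1], [0, 0, 0, 0, 0, 1], [0, 0, 0, 0, 0, 0]]
  ]
}}

```text
clock: 19.75
eef_pos: [562.5, -59.9, 210.9]
tool_rot: [-3.141, -0.001, 0.002]
force: [-0.8, -0.6, 0.2]
width: 85.4
```

```bash
python3 -c "
from h import *
delta([560.5,-60,80],0)
c=viewer.camera_info('wrist'); im=viewer.get_image('wrist'); cv2.imwrite('pics/w3.png',im)
print(proj(c,[560.5,-60,119]),proj(c,[572.5,-4.5,54]))
im2=viewer.get_image('top');cv2.imwrite('pics/top1.png',im2)
a=cv2.resize(im2[120:200,110:250],None,fx=3,fy=3,interpolation=cv2.INTER_CUBIC)
b=np.zeros((240+384,512,3),np.uint8);b[:240,:420]=a;b[240:]=im;cv2.imwrite('pics/m1.png',b[:600])
"
```

```text
t 19.75 tcp [562.5 -59.9 210.9] rpy [-3.141e+00 -1.000e-03  2.000e-03] w 85.4 F [-0.8 -0.6  0.2]
shift units [-0.04  0.    2.62] turn units [-0.   -0.01  0.02]
[253.6560455  192.66752997] [266.56145213 116.04832073]
```

View pics/m1.png

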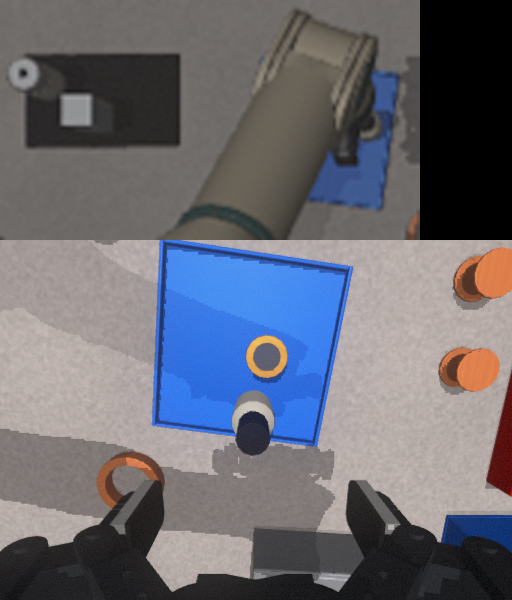

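Can and tin stand on the mat (crop (24,73) and (76,110)), and the sleeve is still in place. The bottle cap shows at (253,197), close to the prediction of (254,193). Grasping it now.

Request:
{"op": "apply_moves", "data": {
  "series": [
    [[-0.04, 0.04, 0.4, 0, 0, 0], [0, 0, 0.8, 0, 0, 0], [0, 0, 0.8, 0, 0, 0], [0, 0, 0.6, 0, 0, 0], [0, 0, 0, 0, 0, 0]]
  ]
}}

```text
clock: 20.48
eef_pos: [558.6, -61.9, 78.2]
tool_rot: [-3.141, 0.004, 0.002]
force: [-1.0, -0.8, 0.6]
width: 85.4
```

Request:
{"op": "apply_moves", "data": {
  "series": [
    [[0, 0, 0, 0, 0, 0], [0, 0, 0, 0, 0, 0], [0, 0, 0, 0, 0, 0], [0, 0, 0, 0, 0, 0], [0, 0, 0, 0, 0, 0]]
  ],
  "claw": -1
}}

```text
clock: 21.1
eef_pos: [561.0, -62.1, 81.0]
tool_rot: [-3.141, -0.002, 0.001]
force: [0.0, 0.6, 5.5]
width: 27.0
```

Request:
{"op": "apply_moves", "data": {
  "series": [
    [[0, 0, 0, 0, 0, 0], [0, 0, 0, 0, 0, 0], [0, 0, 0, 0, 0, 0], [0, 0, 0, 0, 0, 0], [0, 0, 0, 0, 0, 0]]
  ]
}}

```text
clock: 21.72
eef_pos: [561.0, -62.1, 80.9]
tool_rot: [-3.141, -0.002, 0.001]
force: [0.4, 0.5, 6.3]
width: 26.7
```

Request:
{"op": "apply_moves", "data": {
  "series": [
    [[0, 0, -0.4, 0, 0, 0], [0, 0, -0.7, 0, 0, 0], [0, 0, -0.5, 0, 0, 0], [0, 0, 0, 0, 0, 0], [0, 0, 0, 0, 0, 0]]
  ]
}}

```text
clock: 22.35
eef_pos: [559.4, -61.8, 159.0]
tool_rot: [-3.141, 0.002, 0.001]
force: [0.1, 0.9, -1.9]
width: 26.9
```

```bash
python3 -c "
from h import *
delta([625,240,110],0)"
```

```text
t 22.35 tcp [559.4 -61.8 159. ] rpy [-3.141e+00  2.000e-03  1.000e-03] w 26.9 F [ 0.1  0.9 -1.9]
shift units [ 1.32 -6.03  0.98] turn units [-0.    0.01  0.01]
```

Request:
{"op": "apply_moves", "data": {
  "series": [
    [[0.1, -0.5, 0, 0, 0, 0], [0.2, -0.9, 0, 0, 0, 0], [0.2, -0.9, 0, 0, 0, 0], [0.2, -0.9, 0, 0, 0, 0], [0.2, -0.9, 0, 0, 0, 0]]
  ]
}}

```text
clock: 22.98
eef_pos: [604.2, 144.2, 158.0]
tool_rot: [3.141, 0.003, 0.001]
force: [0.4, -0.3, -1.3]
width: 26.6
```

Request:
{"op": "apply_moves", "data": {
  "series": [
    [[0.2, -0.9, 0, 0, 0, 0], [0.2, -0.9, 0, 0, 0, 0], [0, -0.13, 0.4, 0, 0, 0], [0, 0, 0.6, 0, 0, 0], [0, 0, 0, 0, 0, 0]]
  ]
}}

```text
clock: 23.6
eef_pos: [621.8, 237.5, 105.7]
tool_rot: [3.138, 0.008, -0.0]
force: [-0.5, -0.4, -1.7]
width: 27.0
```

Request:
{"op": "apply_moves", "data": {
  "series": [
    [[0, 0, 0.3, 0, 0, 0], [0, 0, 0.1, 0, 0, 0], [0, 0, 0, 0, 0, 0], [0, 0, 0, 0, 0, 0], [0, 0, 0, 0, 0, 0]]
  ]
}}

```text
clock: 24.22
eef_pos: [625.3, 239.5, 90.4]
tool_rot: [-3.141, -0.001, 0.001]
force: [0.3, -0.4, -1.3]
width: 27.2
```

```bash
python3 -c "
from h import *
delta([625,240,81],0)"
```

```text
t 24.23 tcp [625.3 239.5  90.4] rpy [-3.141e+00 -1.000e-03  1.000e-03] w 27.2 F [ 0.3 -0.4 -1.3]
shift units [-0.01 -0.01  0.19] turn units [-0.   -0.01  0.01]
```

Request:
{"op": "apply_moves", "data": {
  "series": [
    [[0, 0, 0.12, 0, 0, 0], [0, 0, 0.08, 0, 0, 0], [0, 0, 0, 0, 0, 0], [0, 0, 0, 0, 0, 0], [0, 0, 0, 0, 0, 0]]
  ]
}}

```text
clock: 24.85
eef_pos: [624.9, 239.5, 81.0]
tool_rot: [-3.141, 0.0, 0.001]
force: [-2.8, -0.9, 8.3]
width: 26.7
```

Request:
{"op": "apply_moves", "data": {
  "series": [
    [[0, 0, 0, 0, 0, 0], [0, 0, 0, 0, 0, 0], [0, 0, 0, 0, 0, 0], [0, 0, -0.4, 0, 0, 0], [0, 0, -0.9, 0, 0, 0]]
  ],
  "claw": 1
}}

```text
clock: 25.48
eef_pos: [623.7, 239.0, 144.6]
tool_rot: [3.14, 0.003, 0.001]
force: [1.2, 0.3, 1.3]
width: 85.7
```

Request:
{"op": "apply_moves", "data": {
  "series": [
    [[0, 0, -0.9, 0, 0, 0], [0, 0.5, -0.8, 0, 0, 0], [-0.08, 0.95, 0, 0, 0, 0], [-0.08, 0.95, 0, 0, 0, 0], [-0.08, 0.95, 0, 0, 0, 0]]
  ]
}}

```text
clock: 26.1
eef_pos: [613.2, 70.3, 231.6]
tool_rot: [-3.141, -0.002, 0.001]
force: [0.8, 0.2, -0.1]
width: 85.3
```

Request:
{"op": "apply_moves", "data": {
  "series": [
    [[-0.08, 0.95, 0, 0, 0, 0], [-0.08, 0.95, 0, 0, 0, 0], [-0.08, 0.95, 0, 0, 0, 0], [-0.06, 0.95, 0, 0, 0, 0], [0, 0.95, 0, 0, 0, 0]]
  ],
  "claw": -1
}}

```text
clock: 26.72
eef_pos: [598.2, -167.4, 231.5]
tool_rot: [3.141, -0.002, 0.0]
force: [1.0, 0.3, 0.3]
width: 0.2
```

Request:
{"op": "apply_moves", "data": {
  "series": [
    [[0, 0.95, 0, 0, 0, 0], [0, 0.95, 0, 0, 0, 0], [0, 0.75, 0, 0, 0, 0], [0, 0, 0, 0, 0, 0], [0, 0, 0, 0, 0, 0]]
  ]
}}

```text
clock: 27.35
eef_pos: [598.6, -297.4, 230.6]
tool_rot: [-3.141, -0.001, 0.001]
force: [0.2, 0.1, 0.2]
width: -0.2
```

Request:
{"op": "apply_moves", "data": {
  "series": [
    [[0, 0, 0, 0, 0, 0], [0, 0, 0, 0, 0, 0], [0, 0, 0, 0, 0, 0], [0, 0, 0, 0, 0, 0], [0, 0, 0, 0, 0, 0]]
  ]
}}

```text
clock: 27.98
eef_pos: [598.3, -298.1, 229.8]
tool_rot: [3.142, 0.0, 0.001]
force: [-0.9, -0.3, 0.1]
width: 0.2
```

```bash
python3 -c "
from h import *
delta([598,-301,110],0)
c=viewer.camera_info('wrist'); im=viewer.get_image('wrist'); cv2.imwrite('pics/w4.png',im)
np.savez('c4.npz',K=c['K'],R=c['R'],t=c['t'])
print(proj(c,[598,-301,92]))
im2=viewer.get_image('top');cv2.imwrite('pics/top2.png',im2)
a=cv2.resize(im2[130:200,110:250],None,fx=3,fy=3,interpolation=cv2.INTER_CUBIC)
b=np.zeros((210+384,512,3),np.uint8);b[:210,:420]=a;b[210:]=im;cv2.imwrite('pics/m2.png',b)
"
```

```text
t 27.98 tcp [ 598.3 -298.1  229.8] rpy [3.142e+00 0.000e+00 1.000e-03] w 0.2 F [-0.9 -0.3  0.1]
shift units [-0.01  0.06  2.4 ] turn units [0.   0.   0.01]
[255.79370802 181.04810924]
```

View pics/m2.png

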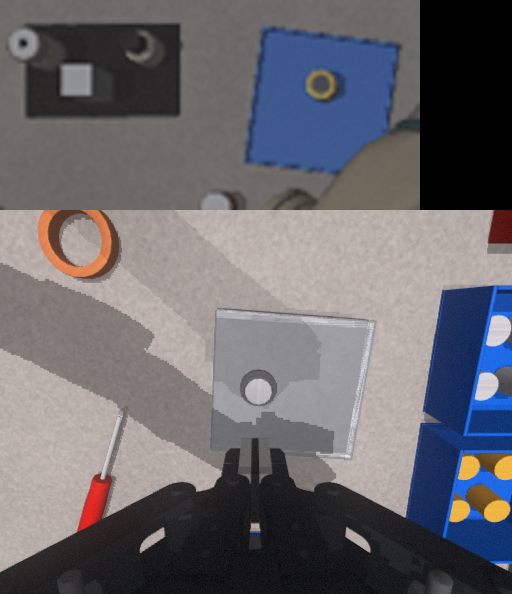

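The can (24,44), bottle (145,47) and tin (76,80) are on the mat, and the sleeve is at home in the tray. The latch top is at (258,181), so about (600,-301). Pressing it now.

Request:
{"op": "apply_moves", "data": {
  "series": [
    [[0.03, 0.06, 0.6, 0, 0, 0], [0, 0, 0.8, 0, 0, 0], [0, 0, 0.8, 0, 0, 0], [0, 0, 0.4, 0, 0, 0], [0, 0, 0, 0, 0, 0]]
  ]
}}

```text
clock: 28.7
eef_pos: [599.1, -300.8, 98.6]
tool_rot: [-3.141, 0.002, 0.001]
force: [-1.1, 0.5, 0.7]
width: -0.4
```

Request:
{"op": "apply_moves", "data": {
  "series": [
    [[0, 0, 0.04, 0, 0, 0], [0, 0, 0.04, 0, 0, 0], [0, 0, 0.04, 0, 0, 0], [0, 0, 0.02, 0, 0, 0], [0, 0, 0, 0, 0, 0]]
  ]
}}

```text
clock: 29.32
eef_pos: [599.8, -301.1, 92.8]
tool_rot: [-3.142, -0.0, 0.001]
force: [-0.3, -0.6, -0.2]
width: 0.0
```

```bash
python3 -c "
from h import *
delta([600,-301,87],0)"
```

```text
t 29.32 tcp [ 599.8 -301.1   92.8] rpy [-3.142e+00 -0.000e+00  1.000e-03] w 0.0 F [-0.3 -0.6 -0.2]
shift units [ 0.   -0.    0.12] turn units [-0.   -0.    0.01]
```

Request:
{"op": "apply_moves", "data": {
  "series": [
    [[0, 0, 0.03, 0, 0, 0], [0, 0, 0.03, 0, 0, 0], [0, 0, 0.03, 0, 0, 0], [0, 0, 0.03, 0, 0, 0], [0, 0, 0.01, 0, 0, 0]]
  ]
}}

```text
clock: 29.95
eef_pos: [599.6, -301.0, 85.7]
tool_rot: [-3.141, 0.001, 0.001]
force: [-0.1, 0.5, 0.3]
width: -0.1
```

Request:
{"op": "apply_moves", "data": {
  "series": [
    [[0, 0, 0, 0, 0, 0], [0, 0, 0, 0, 0, 0], [0, 0, 0, 0, 0, 0], [0, 0, 0, 0, 0, 0], [0, 0, 0, 0, 0, 0]]
  ]
}}

```text
clock: 30.58
eef_pos: [599.8, -301.1, 86.3]
tool_rot: [-3.142, -0.0, 0.001]
force: [0.8, -0.6, 0.1]
width: 0.2
```

Request:
{"op": "apply_moves", "data": {
  "series": [
    [[0, 0, -0.4, 0, 0, 0], [0, 0, -0.8, 0, 0, 0], [0, 0, -0.8, 0, 0, 0], [0, 0, -0.8, 0, 0, 0], [0, 0, 0, 0, 0, 0]]
  ]
}}

```text
clock: 31.2
eef_pos: [601.9, -302.9, 231.9]
tool_rot: [3.137, -0.008, 0.001]
force: [-0.2, -0.0, -0.2]
width: 0.1
```

Request:
{"op": "apply_moves", "data": {
  "series": [
    [[-0.9, 0, 0, 0, 0, 0], [-0.5, 0, 0, 0, 0, 0], [0, 0, 0, 0, 0, 0], [0, 0, 0, 0, 0, 0], [0, 0, 0, 0, 0, 0]]
  ]
}}

```text
clock: 31.82
eef_pos: [531.1, -300.8, 226.1]
tool_rot: [-3.142, -0.0, 0.002]
force: [-0.6, -0.1, -0.3]
width: 0.0
```

```bash
python3 -c "
from h import *
st()
c=viewer.camera_info('wrist'); im=viewer.get_image('wrist'); cv2.imwrite('pics/w5.png',im)
np.savez('c5.npz',K=c['K'],R=c['R'],t=c['t'])
"
```

```text
t 31.82 tcp [ 531.1 -300.8  226.1] rpy [-3.142e+00 -0.000e+00  2.000e-03] w 0.0 F [-0.6 -0.1 -0.3]
```

View pics/w5.png

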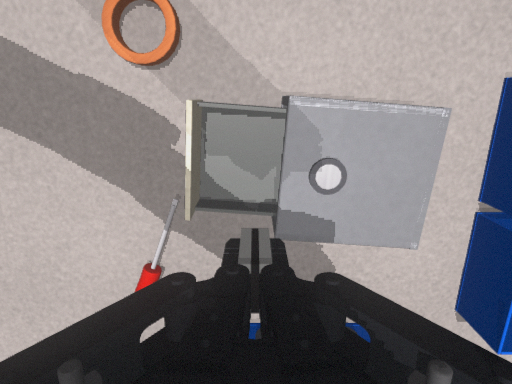

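The drawer is open: front panel at u about 187–200, opening (200–280, 107–212).

Run:
```python
from h import *
c=np.load('c5.npz')
f=lambda u,v,z:np.round(ray(c,u,v,z),1)
print('panel outer top',f(187,100,66),f(186,218,66))
print('panel inner top',f(200,103,66),f(194,212,66))
print('walls',f(243,106,40),f(236,213,40))
print('cab front top',f(288,97,75),f(276,243,75),'latch',f(328,177,80))
yaw=-0.055; x=np.array([np.cos(yaw),np.sin(yaw)])
L=np.array([600,-301]); print('front face',L-45*x,'panel outer expect',L-140*x)
for o in range(-56,40,20): pass
```

```text
panel outer top [ 466.2 -231.1   66. ] [ 458.1 -349.7   66. ]
panel inner top [ 478.3 -233.8   66. ] [ 466.8 -343.    66. ]
walls [ 517.8 -237.1   40. ] [ 508.8 -354.    40. ]
cab front top [ 559.9 -228.3   75. ] [ 552.1 -373.9   75. ] latch [ 600.1 -301.8   80. ]
front face [ 555.06804534 -298.52624762] panel outer expect [ 460.21169663 -293.3038815 ]
```

Request:
{"op": "apply_moves", "data": {
  "series": [
    [[0.12, -0.6, 0, 0, 0, -0.01], [0.12, -0.9, 0, 0, 0, 0], [0.12, -0.9, 0, 0, 0, 0], [0.12, -0.9, 0, 0, 0, 0], [0.12, -0.9, 0, 0, 0, 0]]
  ],
  "claw": 1
}}

```text
clock: 32.5
eef_pos: [560.2, -89.4, 226.2]
tool_rot: [3.141, -0.0, 0.002]
force: [-0.3, 0.6, 0.5]
width: 85.5
```

Request:
{"op": "apply_moves", "data": {
  "series": [
    [[0.12, -0.9, 0, 0, 0, 0], [0.11, -0.83, 0, 0, 0, 0], [0, 0, 0, 0, 0, -1], [0, 0, 0, 0, 0, -1], [0, 0, 0, 0, 0, -1]]
  ]
}}

```text
clock: 33.12
eef_pos: [571.3, -4.0, 226.0]
tool_rot: [3.141, 0.0, 0.32]
force: [-0.0, 0.3, 0.2]
width: 85.6
```

Request:
{"op": "apply_moves", "data": {
  "series": [
    [[0, 0, 0, 0, 0, -1], [0, 0, 0, 0, 0, -1], [0, 0, 0, 0, 0, -1], [0, 0, 0, 0, 0, -1], [0, 0, 0, 0, 0, -1]]
  ]
}}

```text
clock: 33.75
eef_pos: [571.3, -4.3, 226.1]
tool_rot: [-3.142, -0.0, 0.843]
force: [0.2, 0.6, 0.7]
width: 85.4
```

Request:
{"op": "apply_moves", "data": {
  "series": [
    [[0, 0, 0, 0, 0, -1], [0, 0, 0, 0, 0, -1], [0, 0, 0, 0, 0, -1], [0, 0, 0, 0, 0, -1], [0, 0, 0, 0, 0, -1]]
  ]
}}

```text
clock: 34.38
eef_pos: [571.3, -4.3, 226.1]
tool_rot: [-3.142, -0.0, 1.367]
force: [0.5, -0.7, 0.9]
width: 85.4
```

Request:
{"op": "apply_moves", "data": {
  "series": [
    [[0, 0, 0, 0, 0, -1], [0, 0, 0, 0, 0, -0.5], [0, 0, 0, 0, 0, 0], [0, 0, 0, 0, 0, 0], [0, 0, 0, 0, 0, 0]]
  ]
}}

```text
clock: 35.0
eef_pos: [570.9, -4.5, 226.2]
tool_rot: [-3.142, 0.0, 1.52]
force: [0.0, -1.3, -0.3]
width: 85.5
```

```bash
python3 -c "
from h import *
delta([572.5,-4.5,20],1.515)"
```

```text
t 35.0 tcp [570.9  -4.5 226.2] rpy [-3.142  0.     1.52 ] w 85.5 F [ 0.  -1.3 -0.3]
shift units [0.   0.03 4.12] turn units [-0.    0.    0.05]
```

Request:
{"op": "apply_moves", "data": {
  "series": [
    [[0, 0.03, 0.7, 0, 0, 0], [0, 0, 0.95, 0, 0, 0], [0, 0, 0.95, 0, 0, 0], [0, 0, 0.95, 0, 0, 0], [0, 0, 0.55, 0, 0, 0]]
  ]
}}

```text
clock: 35.62
eef_pos: [571.2, -4.6, 18.9]
tool_rot: [-3.139, 0.0, 1.52]
force: [0.2, -0.4, -0.6]
width: 85.8
```

Request:
{"op": "apply_moves", "data": {
  "series": [
    [[0, 0, 0, 0, 0, 0], [0, 0, 0, 0, 0, 0], [0, 0, 0, 0, 0, 0], [0, 0, 0, 0, 0, 0], [0, 0, 0, 0, 0, 0]]
  ],
  "claw": -1
}}

```text
clock: 36.25
eef_pos: [573.8, -4.9, 23.2]
tool_rot: [3.138, -0.0, 1.52]
force: [-0.4, -1.0, 7.7]
width: 38.2
```

Request:
{"op": "apply_moves", "data": {
  "series": [
    [[0, 0, 0, 0, 0, 0], [0, 0, -0.4, 0, 0, 0], [0, 0, -0.9, 0, 0, 0], [0, 0, -0.9, 0, 0, 0], [0, 0, -0.3, 0, 0, 0]]
  ]
}}

```text
clock: 36.88
eef_pos: [573.9, -4.7, 149.4]
tool_rot: [3.136, -0.001, 1.52]
force: [1.3, 1.2, -3.7]
width: 38.2
```

```bash
python3 -c "
from h import *
delta([510.5,-296,120],1.515)"
```

```text
t 36.88 tcp [573.9  -4.7 149.4] rpy [ 3.136e+00 -1.000e-03  1.520e+00] w 38.2 F [ 1.3  1.2 -3.7]
shift units [-5.88 -0.97  0.58] turn units [ 0.05 -0.01  0.05]
```

Request:
{"op": "apply_moves", "data": {
  "series": [
    [[-0.6, -0.1, 0, 0, 0, 0], [-0.9, -0.15, 0, 0, 0, 0], [-0.9, -0.15, 0, 0, 0, 0], [-0.9, -0.15, 0, 0, 0, 0], [-0.9, -0.15, 0, 0, 0, 0]]
  ]
}}

```text
clock: 37.5
eef_pos: [525.6, -213.7, 145.4]
tool_rot: [-3.14, -0.001, 1.52]
force: [0.9, 0.1, -2.0]
width: 38.5
```

Request:
{"op": "apply_moves", "data": {
  "series": [
    [[-0.9, -0.15, 0, 0, 0, 0], [-0.78, -0.12, 0, 0, 0, 0], [0, 0, 0, 0, 0, 0], [0, 0, 0, 0, 0, 0], [0, 0, 0, 0, 0, 0]]
  ]
}}

```text
clock: 38.12
eef_pos: [509.4, -293.9, 145.9]
tool_rot: [-3.141, -0.001, 1.523]
force: [-0.1, -0.8, -2.1]
width: 38.6
```

Run:
```python
from h import *
delta([510.5,-296,30],1.515)
c=viewer.camera_info('wrist'); im=viewer.get_image('wrist')
im2=viewer.get_image('top'); a=cv2.resize(im2[120:190,240:350],None,fx=4,fy=4,interpolation=cv2.INTER_CUBIC)
s=viewer.get_image('scene')[130:260,130:290]; s=cv2.resize(s,None,fx=2,fy=2,interpolation=cv2.INTER_CUBIC)
b=np.zeros((384,512+280,3),np.uint8);b[:,:512]=im;b[:178,512:]=cv2.resize(a,(280,178));b[180:180+204,512:512+251]=cv2.resize(s,(251,204));cv2.imwrite('pics/m3.png',b)
np.savez('c6.npz',K=c['K'],R=c['R'],t=c['t'])
```

```text
t 38.12 tcp [ 509.4 -293.9  145.9] rpy [-3.141e+00 -1.000e-03  1.523e+00] w 38.6 F [-0.1 -0.8 -2.1]
shift units [-0.04  0.03  2.32] turn units [-0.01 -0.01  0.07]
```

View pics/m3.png

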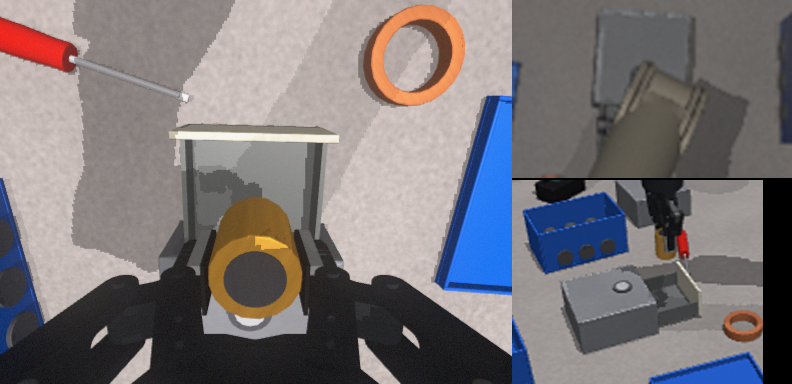

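The sleeve is held upright and centred over the open drawer (sleeve about (255,278), panel centre about (254,133)). Lowering it.

Request:
{"op": "apply_moves", "data": {
  "series": [
    [[-0.03, 0.03, 0.5, 0, 0, 0], [0, 0, 0.7, 0, 0, 0], [0, 0, 0.5, 0, 0, 0], [0, 0, 0.3, 0, 0, 0], [0, 0, 0.1, 0, 0, 0]]
  ]
}}

```text
clock: 38.9
eef_pos: [510.4, -297.0, 40.7]
tool_rot: [-3.141, -0.0, 1.521]
force: [0.5, 0.2, -1.9]
width: 38.3
```

Request:
{"op": "apply_moves", "data": {
  "series": [
    [[0, 0, 0.06, 0, 0, 0], [0, 0, 0.06, 0, 0, 0], [0, 0, 0.04, 0, 0, 0], [0, 0, 0, 0, 0, 0], [0, 0, 0, 0, 0, 0]]
  ]
}}

```text
clock: 39.52
eef_pos: [510.6, -297.5, 33.5]
tool_rot: [3.141, 0.0, 1.52]
force: [0.3, 0.4, -2.6]
width: 38.6
```

```bash
python3 -c "
from h import *
delta([510.5,-296,29],1.515)"
```

```text
t 39.52 tcp [ 510.6 -297.5   33.5] rpy [3.141 0.    1.52 ] w 38.6 F [ 0.3  0.4 -2.6]
shift units [ 0.03 -0.    0.09] turn units [0.   0.   0.05]
```

Request:
{"op": "apply_moves", "data": {
  "series": [
    [[0, 0, 0.04, 0, 0, 0], [0, 0, 0.04, 0, 0, 0], [0, 0, 0.02, 0, 0, 0], [0, 0, 0, 0, 0, 0], [0, 0, 0, 0, 0, 0]]
  ]
}}

```text
clock: 40.15
eef_pos: [510.6, -297.5, 29.2]
tool_rot: [3.141, 0.0, 1.52]
force: [-1.9, 0.7, 5.7]
width: 38.5
```

```bash
python3 -c "
from h import *
st()"
```

```text
t 40.15 tcp [ 510.6 -297.5   29.2] rpy [3.141 0.    1.52 ] w 38.5 F [-1.9  0.7  5.7]
```

Request:
{"op": "apply_moves", "data": {
  "series": [
    [[0, 0, 0, 0, 0, 0], [0, 0, 0, 0, 0, 0], [0, 0, 0, 0, 0, 0], [0, 0, -0.2, 0, 0, 0], [0, 0, -0.5, 0, 0, 0]]
  ],
  "claw": 0.35
}}

```text
clock: 40.78
eef_pos: [509.7, -297.0, 63.1]
tool_rot: [-3.139, -0.001, 1.52]
force: [0.4, 0.0, 1.0]
width: 57.6
```

Request:
{"op": "apply_moves", "data": {
  "series": [
    [[0, 0, -0.8, 0, 0, 0], [0, 0, -0.9, 0, 0, 0], [0, 0, -0.9, 0, 0, 0], [0, 0, -0.7, 0, 0, -0.49], [0.5, 0.05, 0, 0, 0, 0]]
  ]
}}

```text
clock: 41.4
eef_pos: [514.2, -275.5, 232.3]
tool_rot: [3.135, 0.005, 1.568]
force: [0.9, 0.7, 0.2]
width: 57.7
```

Request:
{"op": "apply_moves", "data": {
  "series": [
    [[0.95, 0.1, 0, 0, 0, 0], [0.95, 0.1, 0, 0, 0, 0], [0.95, 0.1, 0, 0, 0, 0], [0.95, 0.1, 0, 0, 0, 0], [0.95, 0.1, 0, 0, 0, 0]]
  ],
  "claw": 1
}}

```text
clock: 42.02
eef_pos: [537.8, -33.4, 229.1]
tool_rot: [3.141, 0.0, 1.571]
force: [0.6, -0.5, 0.8]
width: 85.3
```

Request:
{"op": "apply_moves", "data": {
  "series": [
    [[0.95, 0.1, 0, 0, 0, 0], [0.95, 0.1, 0, 0, 0, 0], [0.95, 0.1, 0, 0, 0, 0], [0.95, 0.1, 0, 0, 0, 0], [0.95, 0.1, 0, 0, 0, 0]]
  ]
}}

```text
clock: 42.65
eef_pos: [562.6, 204.0, 229.1]
tool_rot: [3.141, -0.0, 1.571]
force: [0.7, 0.4, 0.2]
width: 85.2
```

Request:
{"op": "apply_moves", "data": {
  "series": [
    [[0.95, 0.1, 0, 0, 0, 0], [0.95, 0.1, 0, 0, 0, 0], [0.2, 0, 0, 0, 0, 0], [0, 0, 0, 0, 0, 0], [0, 0, 0, 0, 0, 0]]
  ]
}}

```text
clock: 43.28
eef_pos: [573.0, 305.2, 228.5]
tool_rot: [3.141, 0.002, 1.569]
force: [0.3, -0.9, 0.3]
width: 85.2
```

Run:
```python
from h import *
delta([574.6,307,60.3],1.571)
im=viewer.get_image('wrist')
im2=viewer.get_image('top'); a=cv2.resize(im2[120:200,190:320],None,fx=2.15,fy=2.15,interpolation=cv2.INTER_CUBIC)
s=viewer.get_image('scene')[150:260,130:290]; s=cv2.resize(s,(280,192),interpolation=cv2.INTER_CUBIC)
b=np.zeros((384,512+280,3),np.uint8);b[:,:512]=im;b[:a.shape[0],512:512+a.shape[1]]=a[:,:280];b[180:372,512:]=s;cv2.imwrite('pics/m4.png',b)
```

```text
t 43.27 tcp [573.  305.2 228.5] rpy [3.141e+00 2.000e-03 1.569e+00] w 85.2 F [ 0.3 -0.9  0.3]
shift units [0.04 0.03 3.36] turn units [ 0.    0.02 -0.02]
```

View pics/m4.png

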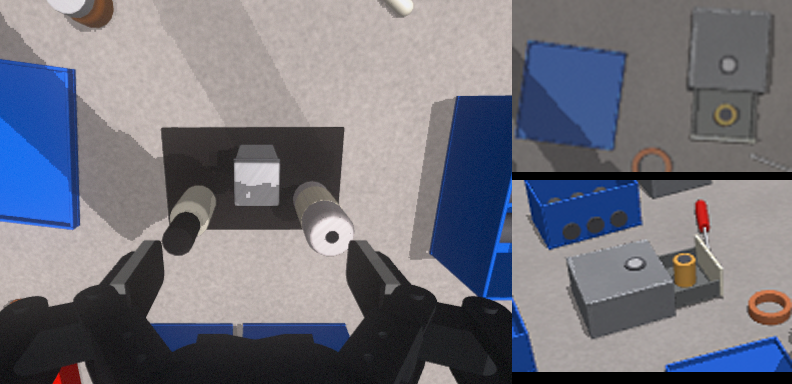

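The sleeve stands upright in the open drawer, and all three things stand upright on the mat. Now returning the tin.

Request:
{"op": "apply_moves", "data": {
  "series": [
    [[0, 0, 0.5, 0, 0, 0], [0, 0, 0.9, 0, 0, 0], [0, 0, 0.9, 0, 0, 0], [0, 0, 0.7, 0, 0, 0], [0, 0, 0.36, 0, 0, 0]]
  ]
}}

```text
clock: 44.05
eef_pos: [571.8, 306.2, 58.5]
tool_rot: [-3.139, 0.002, 1.57]
force: [-0.3, 1.2, -0.0]
width: 85.6
```

Request:
{"op": "apply_moves", "data": {
  "series": [
    [[0, 0, 0, 0, 0, 0], [0, 0, 0, 0, 0, 0], [0, 0, 0, 0, 0, 0], [0, 0, 0, 0, 0, 0], [0, 0, 0, 0, 0, 0]]
  ]
}}

```text
clock: 44.68
eef_pos: [572.7, 307.7, 60.8]
tool_rot: [3.141, -0.0, 1.572]
force: [0.2, 0.5, -0.5]
width: 85.3
```

```bash
python3 -c "
from h import *
delta([574.6,307,60.3],1.571)"
```

```text
t 44.67 tcp [572.7 307.7  60.8] rpy [ 3.141 -0.     1.572] w 85.3 F [ 0.2  0.5 -0.5]
shift units [-0.01  0.04  0.01] turn units [ 0.01 -0.    0.01]
```

Fix x by +2 mm, then grip and lift.

Request:
{"op": "apply_moves", "data": {
  "series": [
    [[-0.01, 0.04, 0.01, 0, 0, 0], [0, 0, 0, 0, 0, 0], [0, 0, 0, 0, 0, 0], [0, 0, 0, 0, 0, 0], [0, 0, 0, 0, 0, 0]]
  ]
}}

```text
clock: 45.3
eef_pos: [574.5, 307.1, 59.8]
tool_rot: [-3.142, -0.0, 1.572]
force: [0.7, 0.4, -0.5]
width: 85.5
```

Request:
{"op": "apply_moves", "data": {
  "series": [
    [[0, 0, 0, 0, 0, 0], [0, 0, 0, 0, 0, 0], [0, 0, 0, 0, 0, 0], [0, 0, 0, 0, 0, 0], [0, 0, 0, 0, 0, 0]]
  ],
  "claw": -1
}}

```text
clock: 45.92
eef_pos: [574.7, 307.1, 59.9]
tool_rot: [3.141, -0.0, 1.571]
force: [0.0, -0.6, 1.6]
width: 39.4
```

Request:
{"op": "apply_moves", "data": {
  "series": [
    [[0, 0, 0, 0, 0, 0], [0, 0, 0, 0, 0, 0], [0, 0, -0.4, 0, 0, 0], [0, 0, -0.7, 0, 0, 0], [0, 0, -0.5, 0, 0, 0]]
  ]
}}

```text
clock: 46.55
eef_pos: [574.9, 307.6, 142.2]
tool_rot: [3.14, -0.001, 1.572]
force: [0.3, 0.8, -1.5]
width: 39.4
```

Request:
{"op": "apply_moves", "data": {
  "series": [
    [[-0.6, -0.1, 0, 0, 0, 0], [-0.9, -0.2, 0, 0, 0, 0], [-0.9, -0.2, 0, 0, 0, 0], [-0.9, -0.2, 0, 0, 0, 0], [-0.9, -0.2, 0, 0, 0, 0]]
  ]
}}

```text
clock: 47.18
eef_pos: [529.5, 95.8, 140.9]
tool_rot: [3.14, -0.0, 1.572]
force: [0.7, 0.1, -1.4]
width: 39.6
```

Request:
{"op": "apply_moves", "data": {
  "series": [
    [[-0.9, -0.2, 0, 0, 0, 0], [-0.9, -0.12, 0, 0, 0, 0], [-0.08, 0, 0.6, 0, 0, 0], [0, 0, 0.4, 0, 0, 0], [0, 0, 0.2, 0, 0, 0]]
  ]
}}

```text
clock: 47.8
eef_pos: [513.6, 3.0, 79.7]
tool_rot: [-3.141, -0.0, 1.571]
force: [-0.0, 0.1, -0.8]
width: 39.6
```

Request:
{"op": "apply_moves", "data": {
  "series": [
    [[0, 0, 0, 0, 0, 0], [0, 0, 0, 0, 0, 0], [0, 0, 0, 0, 0, 0], [0, 0, 0, 0, 0, 0], [0, 0, 0, 0, 0, 0]]
  ]
}}

```text
clock: 48.42
eef_pos: [513.9, 3.1, 80.0]
tool_rot: [3.141, -0.0, 1.572]
force: [-0.1, -0.1, -1.0]
width: 39.5
```

```bash
python3 -c "
from h import *
delta([513.5,2.7,60.3],1.571)"
```

```text
t 48.42 tcp [513.9   3.1  80. ] rpy [ 3.141 -0.     1.572] w 39.5 F [-0.1 -0.1 -1. ]
shift units [-0.01 -0.01  0.39] turn units [ 0.   -0.    0.01]
```

Request:
{"op": "apply_moves", "data": {
  "series": [
    [[-0.01, -0.01, 0.2, 0, 0, 0], [0, 0, 0.12, 0, 0, 0], [0, 0, 0.08, 0, 0, 0], [0, 0, 0, 0, 0, 0], [0, 0, 0, 0, 0, 0]]
  ]
}}

```text
clock: 49.05
eef_pos: [512.8, 2.5, 59.9]
tool_rot: [-3.141, 0.0, 1.572]
force: [-1.9, -0.4, 4.3]
width: 39.4
```

Request:
{"op": "apply_moves", "data": {
  "series": [
    [[0, 0, 0, 0, 0, 0], [0, 0, 0, 0, 0, 0], [0, 0, 0, 0, 0, 0], [0, 0, -0.4, 0, 0, 0], [0, 0, -0.9, 0, 0, 0]]
  ],
  "claw": 1
}}

```text
clock: 49.68
eef_pos: [511.8, 2.6, 124.0]
tool_rot: [-3.137, 0.0, 1.572]
force: [0.5, -0.3, 0.0]
width: 85.5
```

Request:
{"op": "apply_moves", "data": {
  "series": [
    [[0, 0, -0.9, 0, 0, 0], [0, 0, -0.8, 0, 0, 0], [0.73, 0.43, -0.3, 0, 0, 0], [0.8, 0.36, 0, 0, 0, 0], [0.8, 0.36, 0, 0, 0, 0]]
  ]
}}

```text
clock: 50.3
eef_pos: [571.3, 120.1, 225.2]
tool_rot: [3.141, -0.0, 1.571]
force: [0.1, -0.3, -1.1]
width: 85.5
```

Request:
{"op": "apply_moves", "data": {
  "series": [
    [[0.8, 0.36, 0, 0, 0, 0], [0.8, 0.36, 0, 0, 0, 0], [0.8, 0.36, 0, 0, 0, 0], [0, 0, 0, 0, 0, 1], [0, 0, 0, 0, 0, 1]]
  ]
}}

```text
clock: 50.92
eef_pos: [624.3, 239.9, 224.1]
tool_rot: [-3.141, 0.0, 1.36]
force: [-0.3, -0.4, -0.4]
width: 85.5
```

Request:
{"op": "apply_moves", "data": {
  "series": [
    [[0, 0, 0, 0, 0, 1], [0, 0, 0, 0, 0, 1], [0, 0, 0, 0, 0, 1], [0, 0, 0, 0, 0, 1], [0, 0, 0, 0, 0, 1]]
  ]
}}

```text
clock: 51.55
eef_pos: [624.4, 239.1, 224.5]
tool_rot: [-3.141, 0.0, 0.835]
force: [-0.4, 0.6, 0.6]
width: 85.2
```

Request:
{"op": "apply_moves", "data": {
  "series": [
    [[0, 0, 0, 0, 0, 1], [0, 0, 0, 0, 0, 1], [0, 0, 0, 0, 0, 1], [0, 0, 0, 0, 0, 1], [0, 0, 0, 0, 0, 1]]
  ]
}}

```text
clock: 52.18
eef_pos: [624.3, 239.2, 224.4]
tool_rot: [-3.142, 0.001, 0.312]
force: [0.9, 0.1, -0.1]
width: 85.6
```

Request:
{"op": "apply_moves", "data": {
  "series": [
    [[0, 0, 0, 0, 0, 1], [0, 0, 0, 0, 0, 1], [0, 0, 0, 0, 0, 1], [0, 0, 0, 0, 0, 0], [0, 0, 0, 0, 0, 0]]
  ]
}}

```text
clock: 52.8
eef_pos: [624.4, 239.2, 224.6]
tool_rot: [3.142, 0.0, 0.003]
force: [0.5, -0.1, -0.7]
width: 85.3
```

```bash
python3 -c "
from h import *
delta([624.9,239.5,81],0)"
```

```text
t 52.8 tcp [624.4 239.2 224.6] rpy [3.142e+00 0.000e+00 3.000e-03] w 85.3 F [ 0.5 -0.1 -0.7]
shift units [ 0.01 -0.01  2.87] turn units [0.   0.   0.02]
```

Request:
{"op": "apply_moves", "data": {
  "series": [
    [[0, 0, 0.4, 0, 0, 0], [0, 0, 0.8, 0, 0, 0], [0, 0, 0.8, 0, 0, 0], [0, 0, 0.6, 0, 0, 0], [0, 0, 0.27, 0, 0, 0]]
  ]
}}

```text
clock: 53.42
eef_pos: [623.5, 238.8, 79.4]
tool_rot: [3.141, 0.003, 0.002]
force: [0.2, -0.4, 0.3]
width: 85.6
```

Request:
{"op": "apply_moves", "data": {
  "series": [
    [[0, 0, 0, 0, 0, 0], [0, 0, 0, 0, 0, 0], [0, 0, 0, 0, 0, 0], [0, 0, 0, 0, 0, 0], [0, 0, 0, 0, 0, 0]]
  ]
}}

```text
clock: 54.05
eef_pos: [624.7, 239.3, 81.7]
tool_rot: [-3.141, -0.0, 0.001]
force: [-0.4, 0.3, -0.7]
width: 85.3
```

Request:
{"op": "apply_moves", "data": {
  "series": [
    [[0, 0, 0, 0, 0, 0], [0, 0, 0, 0, 0, 0], [0, 0, 0, 0, 0, 0], [0, 0, 0, 0, 0, 0], [0, 0, 0, 0, 0, 0]]
  ],
  "claw": -1
}}

```text
clock: 54.68
eef_pos: [624.8, 239.2, 81.4]
tool_rot: [-3.141, -0.0, 0.001]
force: [0.8, 0.8, 0.1]
width: 27.1
```

Request:
{"op": "apply_moves", "data": {
  "series": [
    [[0, 0, 0, 0, 0, 0], [0, 0, 0, 0, 0, 0], [0, 0, -0.4, 0, 0, 0], [0, 0, -0.7, 0, 0, 0], [0, 0, -0.5, 0, 0, 0]]
  ]
}}

```text
clock: 55.3
eef_pos: [625.0, 239.2, 163.8]
tool_rot: [-3.141, -0.001, 0.001]
force: [0.3, -1.6, -1.1]
width: 26.6
```

```bash
python3 -c "
from h import *
delta([561,-62.1,81],0)"
```

```text
t 55.3 tcp [625.  239.2 163.8] rpy [-3.141e+00 -1.000e-03  1.000e-03] w 26.6 F [ 0.3 -1.6 -1.1]
shift units [-1.29  6.03  1.65] turn units [-0.01 -0.01  0.01]
```

Request:
{"op": "apply_moves", "data": {
  "series": [
    [[-0.1, 0.6, 0, 0, 0, 0], [-0.2, 0.9, 0, 0, 0, 0], [-0.2, 0.9, 0, 0, 0, 0], [-0.2, 0.9, 0, 0, 0, 0], [-0.2, 0.9, 0, 0, 0, 0]]
  ]
}}

```text
clock: 55.92
eef_pos: [579.4, 27.7, 162.5]
tool_rot: [-3.141, -0.001, 0.001]
force: [0.2, 0.1, -0.9]
width: 26.6
```

Request:
{"op": "apply_moves", "data": {
  "series": [
    [[-0.2, 0.9, 0, 0, 0, 0], [-0.18, 0.9, 0, 0, 0, 0], [0, 0.03, 0.5, 0, 0, 0], [0, 0, 0.5, 0, 0, 0], [0, 0, 0.2, 0, 0, 0]]
  ]
}}

```text
clock: 56.55
eef_pos: [560.1, -62.4, 101.0]
tool_rot: [-3.141, 0.001, 0.0]
force: [-0.3, -0.2, -1.0]
width: 27.0
```

Request:
{"op": "apply_moves", "data": {
  "series": [
    [[0, 0, 0, 0, 0, 0], [0, 0, 0, 0, 0, 0], [0, 0, 0, 0, 0, 0], [0, 0, 0, 0, 0, 0], [0, 0, 0, 0, 0, 0]]
  ]
}}

```text
clock: 57.18
eef_pos: [560.9, -62.4, 101.5]
tool_rot: [3.142, -0.0, 0.001]
force: [0.1, -1.1, -1.0]
width: 27.1
```

```bash
python3 -c "
from h import *
delta([561,-62.1,81],0)"
```

```text
t 57.17 tcp [560.9 -62.4 101.5] rpy [ 3.142e+00 -0.000e+00  1.000e-03] w 27.1 F [ 0.1 -1.1 -1. ]
shift units [ 0.   -0.01  0.41] turn units [ 0.   -0.    0.01]
```

Request:
{"op": "apply_moves", "data": {
  "series": [
    [[0, -0.01, 0.2, 0, 0, 0], [0, 0, 0.14, 0, 0, 0], [0, 0, 0.07, 0, 0, 0], [0, 0, 0, 0, 0, 0], [0, 0, 0, 0, 0, 0]]
  ]
}}

```text
clock: 57.8
eef_pos: [560.2, -61.7, 81.3]
tool_rot: [-3.141, 0.001, 0.001]
force: [-3.4, 0.6, 8.0]
width: 26.3
```

Request:
{"op": "apply_moves", "data": {
  "series": [
    [[0, 0, 0, 0, 0, 0], [0, 0, 0, 0, 0, 0], [0, 0, 0, 0, 0, 0], [0, 0, -0.4, 0, 0, 0], [0, 0, -0.9, 0, 0, 0]]
  ],
  "claw": 1
}}

```text
clock: 58.42
eef_pos: [559.2, -61.7, 144.7]
tool_rot: [-3.141, 0.005, 0.001]
force: [0.4, 1.4, 0.5]
width: 85.3
```

Request:
{"op": "apply_moves", "data": {
  "series": [
    [[0, 0, -0.9, 0, 0, 0], [0, 0, -0.6, 0, 0, 0], [0.12, -0.85, 0, 0, 0, 0], [0.12, -0.9, 0, 0, 0, 0], [0.12, -0.9, 0, 0, 0, 0]]
  ]
}}

```text
clock: 59.05
eef_pos: [578.8, 71.8, 220.9]
tool_rot: [-3.141, -0.0, 0.0]
force: [0.7, 0.0, -0.3]
width: 85.7
```

Request:
{"op": "apply_moves", "data": {
  "series": [
    [[0.12, -0.9, 0, 0, 0, 0], [0.12, -0.9, 0, 0, 0, 0], [0.12, -0.9, 0, 0, 0, 0], [0.12, -0.9, 0, 0, 0, 0], [0.12, -0.9, 0, 0, 0, 0]]
  ]
}}

```text
clock: 59.68
eef_pos: [608.5, 297.1, 220.5]
tool_rot: [3.141, 0.0, 0.001]
force: [0.3, -0.5, 1.1]
width: 85.4
```

Request:
{"op": "apply_moves", "data": {
  "series": [
    [[0.15, -0.8, 0, 0, 0, 0], [0.12, -0.8, 0, 0, 0, 0], [0, 0, 0, 0, 0, 0], [0, 0, 0, 0, 0, 0], [0, 0, 0, 0, 0, 0]]
  ]
}}

```text
clock: 60.3
eef_pos: [622.4, 373.8, 220.9]
tool_rot: [3.141, -0.0, -0.001]
force: [0.4, 0.3, 0.7]
width: 85.4
```

```bash
python3 -c "
from h import *
delta([622.4,375.1,62],0)"
```

```text
t 60.3 tcp [622.4 373.8 220.9] rpy [ 3.141e+00 -0.000e+00 -1.000e-03] w 85.4 F [0.4 0.3 0.7]
shift units [-0.   -0.03  3.18] turn units [ 0.01 -0.   -0.01]
```

Request:
{"op": "apply_moves", "data": {
  "series": [
    [[0, -0.03, 0.5, 0, 0, 0], [0, 0, 0.8, 0, 0, 0], [0, 0, 0.9, 0, 0, 0], [0, 0, 0.7, 0, 0, 0], [0, 0, 0.27, 0, 0, 0]]
  ]
}}

```text
clock: 60.92
eef_pos: [621.0, 375.2, 60.2]
tool_rot: [3.139, 0.003, -0.001]
force: [-0.9, -0.6, 0.3]
width: 85.7
```

Request:
{"op": "apply_moves", "data": {
  "series": [
    [[0, 0, 0, 0, 0, 0], [0, 0, 0, 0, 0, 0], [0, 0, 0, 0, 0, 0], [0, 0, 0, 0, 0, 0], [0, 0, 0, 0, 0, 0]]
  ]
}}

```text
clock: 61.55
eef_pos: [622.1, 377.3, 62.8]
tool_rot: [-3.141, -0.0, 0.001]
force: [-0.5, -0.5, 0.8]
width: 85.5
```

Request:
{"op": "apply_moves", "data": {
  "series": [
    [[0, 0, 0, 0, 0, 0], [0, 0, 0, 0, 0, 0], [0, 0, 0, 0, 0, 0], [0, 0, 0, 0, 0, 0], [0, 0, 0, 0, 0, 0]]
  ],
  "claw": -1
}}

```text
clock: 62.18
eef_pos: [622.0, 377.2, 62.4]
tool_rot: [-3.141, -0.0, 0.001]
force: [-0.4, -0.2, 1.6]
width: 44.0
```

Request:
{"op": "apply_moves", "data": {
  "series": [
    [[0, 0, 0, 0, 0, 0], [0, 0, 0, 0, 0, 0], [0, 0, -0.4, 0, 0, 0], [0, 0, -0.7, 0, 0, 0], [0, 0, -0.5, 0, 0, 0]]
  ]
}}

```text
clock: 62.8
eef_pos: [622.6, 377.2, 144.8]
tool_rot: [-3.141, -0.002, 0.001]
force: [0.0, -0.0, -2.1]
width: 44.1
```

```bash
python3 -c "
from h import *
delta([577.8,58,62],0)"
```

```text
t 62.8 tcp [622.6 377.2 144.8] rpy [-3.141e+00 -2.000e-03  1.000e-03] w 44.1 F [ 0.  -0.  -2.1]
shift units [-0.9   6.38  1.65] turn units [-0.01 -0.02  0.  ]
```

Request:
{"op": "apply_moves", "data": {
  "series": [
    [[-0.1, 0.6, 0, 0, 0, 0], [-0.2, 0.9, 0, 0, 0, 0], [-0.2, 0.9, 0, 0, 0, 0], [-0.2, 0.9, 0, 0, 0, 0], [-0.19, 0.9, 0, 0, 0, 0]]
  ]
}}

```text
clock: 63.42
eef_pos: [577.5, 165.6, 143.4]
tool_rot: [-3.141, -0.001, 0.001]
force: [-0.0, -0.3, -1.3]
width: 43.4
```

Request:
{"op": "apply_moves", "data": {
  "series": [
    [[0, 0.9, 0, 0, 0, 0], [0, 0.9, 0, 0, 0, 0], [0, 0.34, 0.5, 0, 0, 0], [0, 0, 0.5, 0, 0, 0], [0, 0, 0.2, 0, 0, 0]]
  ]
}}

```text
clock: 64.05
eef_pos: [577.2, 59.8, 81.9]
tool_rot: [-3.142, 0.001, 0.0]
force: [0.5, 0.8, -1.7]
width: 43.4
```

Request:
{"op": "apply_moves", "data": {
  "series": [
    [[0, 0, 0, 0, 0, 0], [0, 0, 0, 0, 0, 0], [0, 0, 0, 0, 0, 0], [0, 0, 0, 0, 0, 0], [0, 0, 0, 0, 0, 0]]
  ]
}}

```text
clock: 64.68
eef_pos: [577.8, 60.2, 82.5]
tool_rot: [-3.142, -0.0, 0.001]
force: [0.1, 0.0, -1.3]
width: 43.9
```

```bash
python3 -c "
from h import *
delta([577.8,60.1,62],0)"
```

```text
t 64.67 tcp [577.8  60.2  82.5] rpy [-3.142e+00 -0.000e+00  1.000e-03] w 43.9 F [ 0.1  0.  -1.3]
shift units [-0.    0.    0.41] turn units [-0.   -0.    0.01]
```

Lower, release, rise and retreat toward +y, then look.

Request:
{"op": "apply_moves", "data": {
  "series": [
    [[0, 0, 0.2, 0, 0, 0], [0, 0, 0.14, 0, 0, 0], [0, 0, 0.07, 0, 0, 0], [0, 0, 0, 0, 0, 0], [0, 0, 0, 0, 0, 0]]
  ]
}}

```text
clock: 65.3
eef_pos: [577.0, 60.0, 62.4]
tool_rot: [-3.141, 0.001, 0.001]
force: [-2.8, 0.2, 8.1]
width: 43.9
```

Request:
{"op": "apply_moves", "data": {
  "series": [
    [[0, 0, 0, 0, 0, 0], [0, 0, 0, 0, 0, 0], [0, 0, 0, 0, 0, 0], [0, 0, -0.4, 0, 0, 0], [0, 0, -0.9, 0, 0, 0]]
  ],
  "claw": 1
}}

```text
clock: 65.92
eef_pos: [576.1, 60.0, 125.6]
tool_rot: [3.141, 0.005, 0.001]
force: [0.7, -0.0, -0.3]
width: 85.5
```

Request:
{"op": "apply_moves", "data": {
  "series": [
    [[0, 0, -0.9, 0, 0, 0], [0, 0, -0.9, 0, 0, 0], [0.5, 0.6, -0.9, 0, 0, 0], [0, 0.8, 0, 0, 0, 0], [0, 0.6, 0, 0, 0, 0]]
  ]
}}

```text
clock: 66.55
eef_pos: [603.0, -41.9, 262.4]
tool_rot: [3.141, -0.001, -0.0]
force: [0.5, -0.2, 0.5]
width: 85.3
```

Request:
{"op": "apply_moves", "data": {
  "series": [
    [[0, 0, 0, 0, 0, 0], [0, 0, 0, 0, 0, 0], [0, 0, 0, 0, 0, 0], [0, 0, 0, 0, 0, 0], [0, 0, 0, 0, 0, 0]]
  ]
}}

```text
clock: 67.18
eef_pos: [602.8, -39.3, 261.7]
tool_rot: [-3.141, 0.0, 0.002]
force: [0.0, 0.7, -0.8]
width: 85.0
```

Run:
```python
from h import *
st()
c=viewer.camera_info('wrist'); im=viewer.get_image('wrist'); np.savez('c7.npz',K=c['K'],R=c['R'],t=c['t'])
for n,X in dict(can=[577.1,57.9,116],bottle=[560.5,-59.8,119],tin=[513.3,3.2,109]).items(): print(n,np.round(proj(c,X),1))
cv2.imwrite('pics/w7.png',im)
s=viewer.get_image('scene')[150:310,130:370]; s=cv2.resize(s,(288,192),interpolation=cv2.INTER_CUBIC)
b=np.zeros((576,800,3),np.uint8);b[:,:512]=cv2.resize(im[:288,60:316],None,fx=2,fy=2,interpolation=cv2.INTER_CUBIC);b[:192,512:]=s
cv2.imwrite('pics/m5.png',b)
```

```text
t 67.17 tcp [602.8 -39.3 261.7] rpy [-3.141e+00  0.000e+00  2.000e-03] w 85.0 F [ 0.   0.7 -0.8]
can [226.8  67.4]
bottle [212.3 197.3]
tin [161.  130.2]
```

View pics/m5.png

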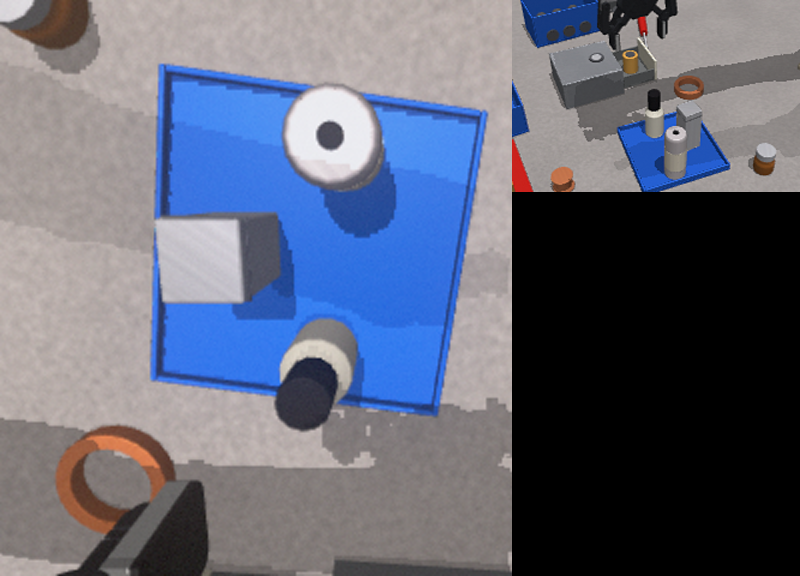

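All three stand where they started: can (225,68) against a predicted (227,67), bottle (212,198) against (212,197), tin (160,130) against (161,130). The sleeve stands in the open drawer and the jar has not moved. Handing in.

```bash
python3 -c "
from h import *
s=st(); print(ctrl.finish_job())"
```

```text
t 67.28 tcp [602.8 -39.6 261.8] rpy [-3.142e+00  0.000e+00  1.000e-03] w 85.5 F [0.2 0.7 0.2]
the job is handed in; nothing more can be done
None
```

The job is done and handed in at about 67 s. I moved the can, tin and bottle onto the mat and pressed the latch on the left cabinet. I then stood the sleeve in the opened drawer and put the three things back in the tray.

- **Tray:** in the last wrist picture the can, tin and bottle stand upright, each within about 2 px (about 2 mm) of its measured starting place.
- **Drawer:** the last scene view shows the drawer still open with the sleeve upright in it.
- **Jar:** it shows at its place in the last pictures, but I only judged this by eye. I never went near it.
- **Forces:** no reading of the wrist force that I saw passed 10 N.
- **Robot:** the arm was clear of everything when I handed in.

No final check failed. The one disagreement was an early wrist measurement taken while the arm was still settling. I discarded it and retook it.

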